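# Centre-punch a hole position through the guide bush of a marking jig

## Robot

A 7-joint arm with a two-finger parallel gripper is mounted at the origin on a cart in front of the work surface, level with it; the furniture and walls round the work are solid. World frame = base frame: x ahead of the robot, y to its left, z up, the work surface at z = 0. Lengths are in m, angles in rad, forces in N, time in s.
With the tool pointing down it reaches from about 0.425 to 0.875 m from the base axis. Payload 9.9 kg.
Tool frame: the origin (TCP) lies midway between the tips of the shut fingers; the grasp point (between the pads) lies 19 mm behind it; z points along the fingers, y is the line along which they close (so a half turn about z gives the same grasp; the last joint's range is limited). The gripper opens to 85 mm and grips with 20 to 120 N. Pads are 22 mm wide; open, the fingers measure 114 mm over their backs; the gripper's body (76 mm by 85 mm) begins 54 mm behind the grasp point. The pads swing forward as they close: fully open they stand 13 mm farther back than shut.
Start: joints at [1.191, 0.576, 0.025, 1.437, -0.015, 1.129, -0.057], TCP at [0.197, -0.646, 0.205] pointing down, gripper open.
Joint ranges: [-2.76, 2.76], [-0.34, 2.15], [-1.52, 1.57], [0.19, 2.46], [-1.09, 4.23], [0.17, 1.99], [-2.82, 2.82]. Speed limits (rad/s): [2.22, 2.22, 3.01, 3.01, 3.14, 3.14, 3.14].

## Interface

Orientations are given as a unit quaternion [x, y, z, w].
In Python, from workcell import bot gives the robot as it stands. The module is installed in compiled form; this text tells all that it offers.
- The arm moves only by the tool jog_arm, never from a script. Its argument "deltas" is text: rows parted by semicolons, each of 5 numbers parted by spaces: the shift along the tool's x, y, z each as a share of 0.2 m, from -1 to 1, then the turn about the tool's z as a share of 90 degrees, from -1 to 1, then the opening, from -1 (shut) to 1 (fully open). A call has 1 to 10 rows; each row shifts and turns the commanded pose from where the row before left it, along the tool's axes as they then stand; what a row does not reach is not made up. A row lasts 1/10 s, in which the tool goes at most 50 mm and 8.59 degrees, less where a joint would pass 70% of its speed; a pose out of reach is approached as far as the arm can. A call with a number of a shift or a turn outside -1 to 1 is refused whole. A call with a gripper value outside its range is refused whole. The fingers move at their own pace and stop on an object; "force" is the grip in N (left out, the last holds). Time passes only in rows, so rows that do not move let the fingers close. It gives the time, the measured TCP pose, the force, the opening and the grip force at its end, in the units of the state.
- bot.get_state(): the state, without advancing time (a new reading comes with each control period).
- bot.read_camera(name): name is "scene" or "top"; returns a dict with "color" (384x512x3 uint8, red, green, blue), "depth" (384x512 float32, m along the optical axis (not along the pixel's ray), 0 where there is no reading), "fx", "fy", "cx", "cy" (pixels), "origin" and "rotation" of the camera in the world. Camera axes: x right, y down, z forward; pixel columns grow to the right and rows downward; lengths in m; the calibration is good to about 2 mm. A picture is of the moment at which its call begins.
- bot.sign_off(): hands the job in; it is judged then, once.
Trained networks look in the newest picture that a camera, given by its name, has taken for a name from the list of things; names that differ only in an ending like _2 or _b are one class to them, and where a whole thing is asked for, a point or a joint stands for the part that bears it (a point fixed in the world has none). Each returns a list of dicts, best first, with "p" (0 to 1); they miss things now and then, are a little off and sometimes report something else, mostly with a low value. They report only what shows in the picture. A call takes as long as a camera call. They do not tell look-alikes from the thing itself.
- bot.recognise(name, camera): "location" ([row, column] in pixels, amid what is visible of it).
- bot.pinpoint(name, camera): "location" ([row, column] in pixels: a listed point, or the origin of a listed thing).
The state is a dict: "clock": time; "qpos": joint angles; "joint_velocities": joint speeds; "joint_torque": joint torques, N m; "eef_pos": TCP position; "tcp_rot": TCP orientation; "force": force on the tool from outside, world axes, zero at the start; "ft_torque": the same for the moment, N m; "opening": finger opening in m; "grasp_force": force on a finger pad.
Only numpy, scipy, OpenCV 4.12 (cv2) and the standard library are available. Lean on these libraries where they do the work, as an engineer would, in place of code of your own. Each camera call takes 0.05 s, during which the arm holds its last target. There are 200 camera calls.

## Task

Take the automatic centre punch out of its stand, set its point down through the brass guide bush of the marking jig and, keeping the punch upright, press it straight down on to the aluminium workpiece until its spring trips with a snap. Stop pressing at the snap, so that the punch is not driven hard against its end stop, then lift it out and stand it back in its stand, upright and pushed fully down, leaving the other things on the desk where they are.

Things in the scene. Friction and masses are not known exactly. Their poses are not given: they have to be found in the camera images.
- punch_mid (a point): Automatic centre punch, centre of its sleeve: dark knurled steel cylinder, 18 mm diameter, 92 mm long, steel cap on top; this point is on its axis, 46 mm above the flat lower face. z points from nose to cap. A nose rod, 8 mm diameter, stands 50 mm out of the lower face at rest; its last 8 mm taper to a 2 mm point. About 0.27 kg. It starts upright in the stand.
- punch_tip (a point): The point of the punch, at the lower end of the nose rod: on the axis, 96 mm below punch_mid with the nose at rest; it moves towards the sleeve as the nose is pushed in.
- punch_nose (a joint): How far the nose is pushed into the sleeve, m: 0 at rest. It resists with 4 N at first, 7 N at 5 mm, then climbs steeply to about 15 N at 8 mm; just before 9 mm the spring trips and the nose snaps in to about 11 mm, where the force has dropped to about 5 N. From there it rises again to the solid end stop at 12.5 mm. Without load the nose springs out by itself.
- guide_bush (a point): Centre of the mouth of the brass guide bush, 43 mm above the desk, in the middle of the jig's bridge. The bush is a ring of 19 mm outer diameter with a straight upright hole, 10 mm diameter, 15 mm deep; z points up.
- jig: Marking jig fixed to the desk, origin under its centre, below the bush. Dark base 130 (x) x 120 (y) x 8 mm; grey steel bridge 40 x 100 mm along y, its top 40 mm up; a clamp screw reaches 73 mm out at -y. Under the bridge lies a bare aluminium workpiece whose thickness differs each time and is not given: its top is anywhere from 17 to 31 mm below the mouth of the bush.
- stand_hole (a point): Centre of the mouth of the hole in the tool stand, a fixed wooden block with a black centre, 54 x 74 mm and 58 mm high; this point is at its top. The hole is upright, 12 mm diameter, 54 mm deep; z points up. The punch stands with its nose in the hole and the sleeve's lower face resting on the top.
- bms_board: Bystander: green circuit board 72 x 116 x 20 mm lying to the left; origin at the centre of its underside.
- screwdriver: Bystander: yellow-handled screwdriver 147 mm long, lying left of the work; origin under its middle.
- calipers: Bystander: sliding calipers 190 mm long, lying to the right near the edge; origin under the middle.
- marker: Bystander: white marker pen 130 mm long, lying to the right; origin under its middle.
- mouse: Bystander: black computer mouse 97 x 62 x 40 mm to the right; origin at the centre of its underside.
- screw_dish: Bystander: small steel dish with screws, 74 mm wide, 15 mm high, behind the work; origin at the centre of its underside.
Not all that is in view belongs to the job. Leave any purple look-alike of the part that bears punch_mid alone.

How it is judged:
On the way, in this order (a step that is already met when the one before it is completed fails the run):
1. the punch stands upright with its point down in the guide bush (horizontal distance between punch_tip and guide_bush below 0.003 m and z of punch_tip in the frame of guide_bush below -0.01 m and angle between punch_mid's own z axis and vertical below 0.1 rad), for 0.1 s.
2. pressed down in the bush, the punch has tripped: its nose has gone past the trip point (value of joint punch_nose above 0.0093 m and horizontal distance between punch_tip and guide_bush below 0.003 m and z of punch_tip in the frame of guide_bush below -0.015 m and angle between punch_mid's own z axis and vertical below 0.1 rad), for 0.02 s.
At the end, for the whole second after the job is handed in: The punch has been tripped on the workpiece through the guide bush and stands at rest and released in its stand: its point within 5 mm of the hole's axis, its sleeve down on the stand's top within 4 mm, upright within 0.1 rad, its nose sprung out (horizontal distance between punch_tip and stand_hole below 0.005 m and z of punch_mid in the frame of stand_hole between 0.042 and 0.05 m and angle between punch_mid's own z axis and vertical below 0.1 rad and value of joint punch_nose below 0.002 m and linear speed of punch below 0.02 m/s); the robot touches nothing.
It fails at once if the punch is driven against the jig or workpiece with more than 20 N (leaning on it after the snap, on to its end stop) (contact force between punch and jig above 20 N).
It fails at once if a bystander is moved more than 20 mm (distance of any of bms_board, screwdriver, calipers, marker, mouse, screw_dish from where it was at the start of the episode above 0.02 m).
It also fails if it takes over 66 s, if anything falls off the work surface, if the arm or the gripper's body presses on something with over 40 N, if the wrist force passes 120 N, or if a joint passes its speed limit or range.

## Working session

There is one attempt and no reset: what is moved stays moved. The work goes in short steps, Python scripts to look and compute and a tool call to move; the robot and the scene stay as the last step left them, time stands still between calls to the robot, and variables do not carry over. Pictures are saved under pics/ and viewed, at most 10 in all, crops included, and the job is handed in when it is done.

Besides the shell and the picture viewer there is one more tool, called after "Request:" by a JSON object that holds its "name" and its "arguments". jog_arm: Moves the arm, as the interface text tells. Shift numbers are shares of 0.2 m and turn numbers shares of 90 degrees, none past 1 either way. Its arguments: {"type":"object","properties":{"deltas":{"type":"string"},"force":{"type":"number"}},"required":["deltas"]}

```bash
mkdir -p pics; cat > h.py <<'E'
import numpy as np, cv2
from workcell import bot
def save(c,name,crop=None,k=1):
    im=c["color"][:,:,::-1]
    if crop: r0,r1,c0,c1=crop; im=im[r0:r1,c0:c1]
    cv2.imwrite("pics/"+name,cv2.resize(im,None,fx=k,fy=k,interpolation=cv2.INTER_CUBIC))
def ray(c,rc):
    d=np.array([(rc[1]-c["cx"])/c["fx"],(rc[0]-c["cy"])/c["fy"],1]); return np.array(c["rotation"])@d
def at_z(c,rc,z):
    o=np.array(c["origin"]); r=ray(c,rc); return o+r*(z-o[2])/r[2]
def deproj(c,rc):
    return np.array(c["origin"])+ray(c,rc)*c["depth"][int(round(rc[0])),int(round(rc[1]))]
E
python3 - <<'E'
from h import *
np.set_printoptions(precision=4,suppress=True)
C={n:bot.read_camera(n) for n in("scene","top")}
for n,c in C.items():
    save(c,n+"0.png",k=1.5); print(n,c["origin"],c["fx"])
    for t,z in(("punch_mid",.104),("guide_bush",.043),("stand_hole",.058)):
        for d in bot.pinpoint(t,n): print(n,t,d, at_z(c,d["location"],z))
s=bot.get_state(); print(s["eef_pos"],s["tcp_rot"],s["force"],s["opening"])
E
```

```text
scene [-0.084  -1.1085  0.6003] 424.2602024415825Traceback (most recent call last):
  File "<stdin>", line 7, in <module>
  File "h.py", line 10, in at_z
    o=np.array(c["origin"]); r=ray(c,rc); return o+r*(z-o[2])/r[2]
                               ~~~^^^^^^
  File "h.py", line 8, in ray
    d=np.array([(rc[1]-c["cx"])/c["fx"],(rc[0]-c["cy"])/c["fy"],1]); return np.array(c["rotation"])@d
                                                                            ~~~~~~~~~~~~~~~~~~~~~~~^~
ValueError: matmul: Input operand 1 has a mismatch in its core dimension 0, with gufunc signature (n?,k),(k,m?)->(n?,m?) (size 3 is different from 4)
```

View pics/scene0.png

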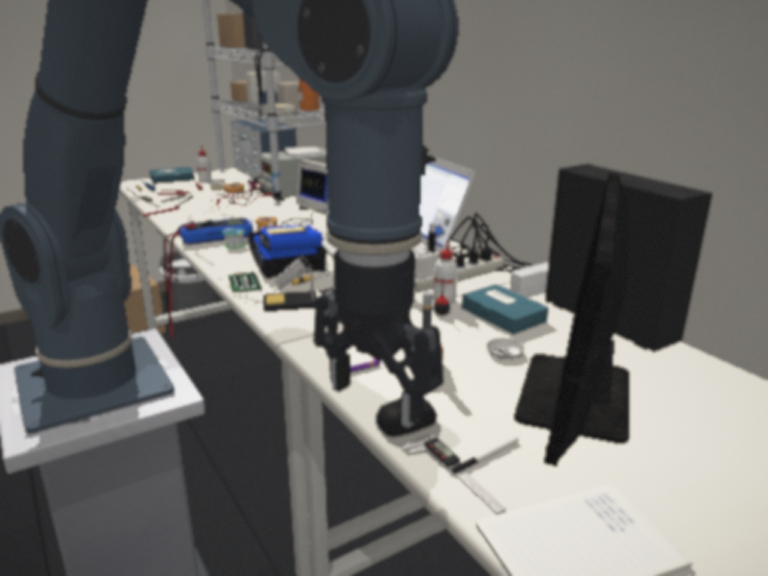

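The scene picture shows the gripper (about px 380,340) hiding most of the work. The mouse is at (405,415), the calipers are at (460,460), and something purple lies at (362,366). The camera rotation turned out to be a quaternion, so I'll fix that in the helper.

```bash
sed -i 's/return np.array(c\["rotation"\])@d/return Rotation.from_quat(c["rotation"]).apply(d)/; 1i from scipy.spatial.transform import Rotation' h.py
cat > look.py <<'E'
from h import *
import sys
np.set_printoptions(precision=4,suppress=True)
for n in sys.argv[2:]:
    c=bot.read_camera(n)
    save(c,n+sys.argv[1]+".png",k=1.5); print(n,c["origin"],c["fx"])
    for t,z in(("punch_mid",.104),("guide_bush",.043),("stand_hole",.058),("jig",0),("screwdriver",0),("screw_dish",0),("marker",0),("mouse",0),("bms_board",0)):
        for d in bot.pinpoint(t,n): print(t,round(d["p"],2),np.round(d["location"],1), at_z(c,d["location"],z),deproj(c,d["location"]))
s=bot.get_state(); print(s["clock"],s["eef_pos"],s["tcp_rot"],s["force"],s["opening"])
E
python3 look.py 1 top
```

```text
top [ 0.398  -0.1135  1.438 ] 449.2189687426308
punch_mid 0.61 [200.  304.3] [ 0.5363 -0.261   0.104 ] [ 0.5336 -0.2582  0.1293]
punch_mid 0.42 [236.3 287.1] [ 0.4291 -0.2072  0.104 ] [ 0.4312 -0.2135  0.0141]
guide_bush 0.64 [200.1 240.2] [ 0.5451 -0.0676  0.043 ] [ 0.5451 -0.0676  0.0432]
guide_bush 0.52 [249.1 392.6] [ 0.3867 -0.5356  0.043 ] [ 0.3864 -0.5481  0.0015]
stand_hole 0.59 [201.8 305.3] [ 0.5354 -0.269   0.058 ] [ 0.5298 -0.2627  0.1142]
screwdriver 0.52 [196.8 151.8] [0.5643 0.2184 0.    ] [ 0.5646  0.219  -0.0024]
screw_dish 0.65 [153.7 316.6] [ 0.6981 -0.3167  0.    ] [ 0.6972 -0.316   0.0047]
marker 0.57 [225.2 383.6] [ 0.4625 -0.5237  0.    ] [ 0.4625 -0.5234  0.0011]
mouse 0.67 [244.2 345.6] [ 0.4039 -0.3999  0.    ] [ 0.4038 -0.3931  0.0342]
bms_board 0.76 [250.2 124.5] [0.3949 0.3027 0.    ] [0.3949 0.3025 0.0007]
0.65 [ 0.1968 -0.6457  0.2053] [ 0.9891  0.1474  0.     -0.    ] [0.2386 0.2814 0.029 ] 0.08503491243232629
```

View pics/top1.png

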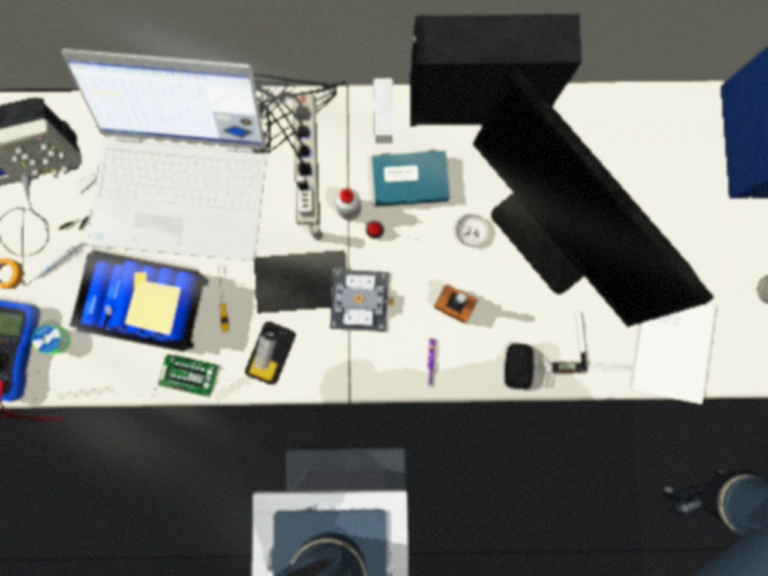

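The top picture shows the jig at about (360,298), with its bush at the centre. The stand, with the punch in it, is at (455,302). The mouse is at (520,365), the dish at (473,232) and the monitor at right rear.

There are two candidates for the punch: the dark steel one standing at (456,300), and a purple one lying at (432,362). The dark one upright in the orange block fits the description, and the purple one is the look-alike. I'll confirm it in a crop.

```bash
python3 - <<'E'
from h import *
np.set_printoptions(precision=4,suppress=True)
c=bot.read_camera("top"); save(c,"crop1.png",(165,265,210,330),6)
H,W=c["depth"].shape
rr,cc=np.mgrid[0:H,0:W]
d=np.stack([(cc-c["cx"])/c["fx"],(rr-c["cy"])/c["fy"],np.ones((H,W))],-1)
P=Rotation.from_quat(c["rotation"]).apply((d*c["depth"][...,None]).reshape(-1,3)).reshape(H,W,3)+c["origin"]
np.save("P.npy",P)
m=(np.hypot(P[...,0]-.535,P[...,1]+.263)<.05)
for lo,hi in((.14,.17),(.05,.065)):
    k=m&(P[...,2]>lo)&(P[...,2]<hi); print(lo,k.sum(),P[k].mean(0) if k.any() else 0, rr[k].mean(),cc[k].mean())
m=(np.hypot(P[...,0]-.545,P[...,1]+.0676)<.06); print("jig max",P[m][:,2].max(), np.median(P[m&(P[...,2]>.036)][:,2]))
# tall things near the path
k=(P[...,2]>.15)&(P[...,1]>-.75)&(P[...,1]<.1)&(P[...,0]>.25)&(P[...,0]<.75)
for x0 in np.arange(.25,.75,.05):
    q=k&(P[...,0]>=x0)&(P[...,0]<x0+.05)
    if q.any(): print(round(x0,2),"y",P[q][:,1].min(),P[q][:,1].max(),"z",P[q][:,2].min(),P[q][:,2].max())
E
```

```text
0.14 30 [ 0.5367 -0.2649  0.1492] 198.2 307.3333333333333
0.05 348 [ 0.5355 -0.2648  0.0557] 201.867816091954 303.8764367816092
jig max 0.050354440614427176 0.04113236057855829
0.35 y -0.11346956669273546 -0.11346956669273546 z 1.4379630791491274 1.4379630791491274
0.45 y -0.6465324147248035 -0.620061428530432 z 0.1512866254819858 0.3293341794770688
0.5 y -0.6598710700778754 -0.2605613164879829 z 0.1504098399364482 0.3423176288664702
0.55 y -0.6421912898310245 -0.5464710303150654 z 0.15016362686125473 0.34206423905624805
0.6 y -0.6143817718874947 -0.5066306522344178 z 0.1502419546923528 0.34130219148673935
0.65 y -0.5749089513087634 -0.46698031917032584 z 0.1500353381131343 0.3413385747991362
0.7 y -0.5311748656156886 -0.4263997098355025 z 0.15014324990762207 0.34298275985067894
```

View pics/crop1.png

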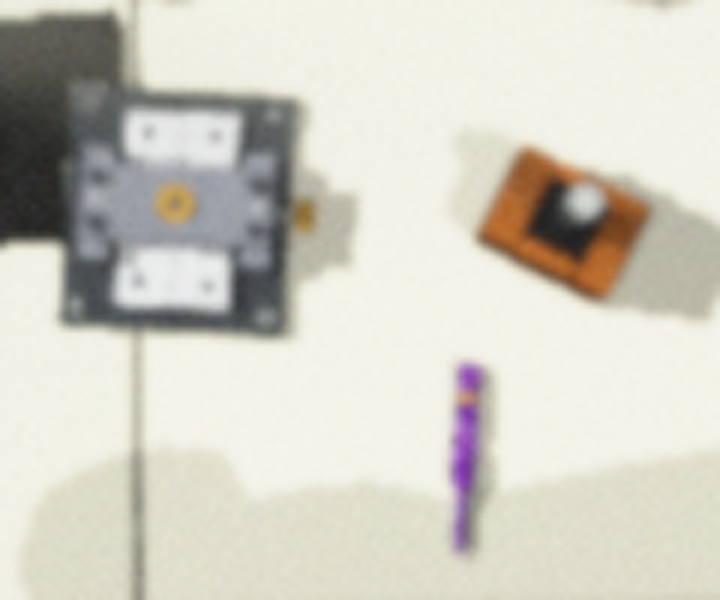

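The crop confirms it: the steel-capped punch stands in the orange and black stand at crop (585,200), the purple look-alike lies at (465,455), and the bush is at (176,204). Now I'll move over.

Request:
{"name": "jog_arm", "arguments": {"deltas": "0.2 -0.12 0 0 1; 0.2 -0.12 0 0 1; 0.2 -0.12 0 0 1; 0.2 -0.12 0 0 1; 0.2 -0.12 0 0 1; 0.2 -0.12 0 0 1; 0.2 -0.12 0 0 1; 0.2 -0.12 0 0 1; 0.2 -0.12 0 0 1; 0 0 0 0 1"}}

```text
clock: 1.7
eef_pos: [0.4838, -0.3271, 0.2054]
tcp_rot: [0.988, 0.152, 0.002, -0.001]
force: [-0.1, -0.2, 0.2]
opening: 0.0858
grasp_force: 0.0
```

Request:
{"name": "jog_arm", "arguments": {"deltas": "0 0 0 0.095 1; 0 0 0 0.095 1; 0 0 0 0 1"}}

```text
clock: 2.0
eef_pos: [0.4782, -0.3341, 0.2054]
tcp_rot: [1.0, -0.002, -0.0, 0.0]
force: [-0.8, 0.3, -0.4]
opening: 0.0853
grasp_force: 0.0
```

Request:
{"name": "jog_arm", "arguments": {"deltas": "0.098 -0.115 0 0 1; 0.098 -0.115 0 0 1; 0.097 -0.115 0 0 1; 0 0 0 0 1; 0 0 0 0 1"}}

```text
clock: 2.5
eef_pos: [0.5371, -0.265, 0.2052]
tcp_rot: [1.0, 0.001, -0.0, 0.0]
force: [-0.6, -0.1, 0.8]
opening: 0.086
grasp_force: 0.0
```

```bash
python3 look.py 2 scene top
```

```text
scene [-0.084  -1.1085  0.6003] 424.2602024415825
punch_mid 0.75 [210.8 281.7] [ 0.528  -0.2668  0.104 ] [ 0.5272 -0.2679  0.1046]
punch_mid 0.52 [246.6 241.6] [ 0.3397 -0.3734  0.104 ] [ 0.4257 -0.2242  0.0033]
guide_bush 0.67 [205.9 251. ] [ 0.5425 -0.0836  0.043 ] [ 0.5445 -0.0804  0.0412]
guide_bush 0.44 [185.3 211. ] [0.5135 0.1357 0.043 ] [0.5586 0.2297 0.0009]
stand_hole 0.85 [224.6 282.7] [ 0.5358 -0.2625  0.058 ] [ 0.5283 -0.2728  0.0646]
jig 0.63 [211.3 249.5] [ 0.5648 -0.0377  0.    ] [ 0.5268 -0.1003  0.0351]
screwdriver 0.45 [183.8 211.2] [0.567  0.2449 0.    ] [0.5662 0.2433 0.0007]
screw_dish 0.84 [235.3 335.6] [ 0.6937 -0.3093  0.    ] [ 0.6886 -0.3145  0.0039]
marker 0.48 [306.2 322.8] [ 0.4499 -0.5385  0.    ] [ 0.4503 -0.5379 -0.0006]
marker 0.46 [185.5 166.3] [0.4167 0.3187 0.    ] [0.4062 0.2888 0.0126]
mouse 0.85 [277.1 272.9] [ 0.4193 -0.3871  0.    ] [ 0.3917 -0.4266  0.0329]
bms_board 0.61 [187.3 163.7] [0.402  0.3069 0.    ] [0.3871 0.2635 0.0184]
top [ 0.398  -0.1135  1.438 ] 449.2189687426308
guide_bush 0.82 [198.2 235.3] [ 0.5513 -0.0524  0.043 ] [ 0.5517 -0.0522  0.039 ]
stand_hole 0.57 [202.4 304.4] [ 0.5336 -0.2662  0.058 ] [ 0.473  -0.1979  0.675 ]
jig 0.58 [201.9 239.7] [ 0.5438 -0.0645  0.    ] [ 0.5397 -0.0659  0.0405]
screwdriver 0.49 [196.9 149.1] [0.5641 0.2271 0.    ] [0.5636 0.226  0.0047]
screw_dish 0.72 [154.1 313.3] [ 0.697  -0.3059  0.    ] [ 0.5708 -0.2247  0.6067]
marker 0.5 [225.1 383.9] [ 0.4628 -0.5247  0.    ] [ 0.4629 -0.5251 -0.0016]
mouse 0.84 [242.3 346.3] [ 0.4099 -0.4024  0.    ] [ 0.4096 -0.3961  0.0311]
bms_board 0.68 [253.  125.1] [0.386  0.3006 0.    ] [0.3861 0.2984 0.0078]
3.5 [ 0.537  -0.2652  0.2053] [ 1.     -0.0013 -0.     -0.    ] [ 0.3885 -0.2813  0.0509] 0.08500020427111059
```

View pics/scene2.png

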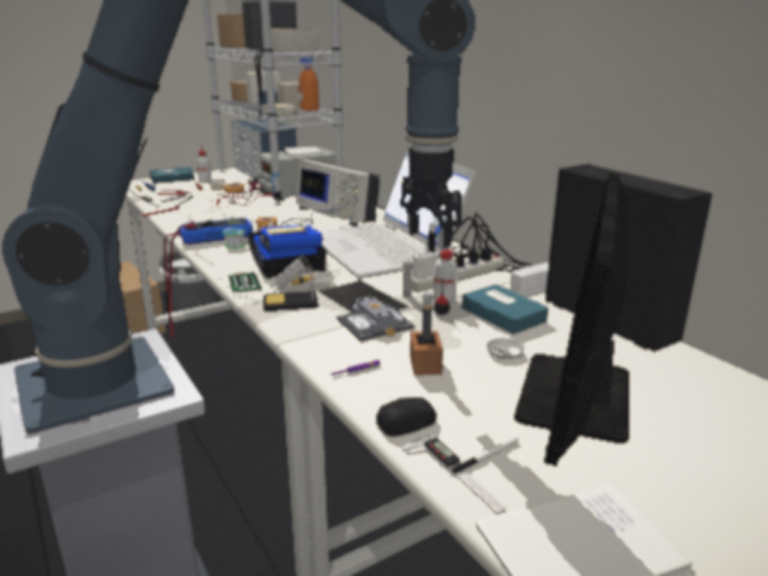

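The scene picture shows the gripper directly above the punch at (427,315) in its stand, with the jig at (375,318). I'll go down and grip gently first.

Request:
{"name": "jog_arm", "arguments": {"deltas": "0 0 0.175 0 1; 0 0 0.175 0 1; 0 0 0.175 0 1; 0 0 0 0 1; 0 0 0 0 -1; 0 0 0 0 -1; 0 0 0 0 -1; 0 0 0 0 -1; 0 0 0 0 -1; 0 0 0 0 -1", "force": 25}}

```text
clock: 4.5
eef_pos: [0.5376, -0.2658, 0.1013]
tcp_rot: [1.0, -0.001, 0.001, 0.0]
force: [-0.3, -1.1, 6.9]
opening: 0.0171
grasp_force: 25.2
```

Request:
{"name": "jog_arm", "arguments": {"deltas": "0 0 0 0 -1; 0 0 0 0 -1; 0 0 0 0 -1"}}

```text
clock: 4.8
eef_pos: [0.5377, -0.2658, 0.1013]
tcp_rot: [1.0, -0.001, 0.001, 0.0]
force: [0.1, -1.3, 6.0]
opening: 0.0174
grasp_force: 25.2
```

Request:
{"name": "jog_arm", "arguments": {"deltas": "0 0 0 0 -1; 0 0 0 0 -1; 0 0 -0.05 0 -1; 0 0 -0.15 0 -1; 0 0 -0.15 0 -1; 0 0 -0.05 0 -1; 0 0 0 0 -1", "force": 90}}

```text
clock: 5.5
eef_pos: [0.5376, -0.2655, 0.1816]
tcp_rot: [1.0, -0.001, 0.001, 0.0]
force: [-0.2, -0.1, -3.4]
opening: 0.0145
grasp_force: 88.3
```

Request:
{"name": "jog_arm", "arguments": {"deltas": "0 -0.2 0 0 -1; 0 -0.2 0 0 -1; 0 -0.2 0 0 -1; 0 -0.2 0 0 -1; 0 -0.05 0 0 -1; 0 0 0 0 -1; 0 0 0 0 -1; 0 0 0 0 -1"}}

```text
clock: 6.3
eef_pos: [0.537, -0.0972, 0.1798]
tcp_rot: [1.0, -0.003, -0.0, 0.0]
force: [-0.1, 0.2, -2.2]
opening: 0.0145
grasp_force: 88.5
```

```bash
python3 - <<'E'
from h import *
np.set_printoptions(precision=4,suppress=True)
for n in("scene","top"):
    c=bot.read_camera(n)
    if n=="scene": save(c,"crop3.png",(130,250,200,330),6)
    for t,z in(("punch_tip",.08),("punch_mid",.174),("guide_bush",.043),("stand_hole",.058)):
        for d in bot.pinpoint(t,n): print(n,t,round(d["p"],2),np.round(d["location"],1), at_z(c,d["location"],z),deproj(c,d["location"]))
s=bot.get_state(); print(s["clock"],s["eef_pos"],s["tcp_rot"],s["force"],s["opening"])
E
```

```text
scene punch_tip 0.43 [248.6 220.3] [ 0.3124 -0.3189  0.08  ] [ 0.3678 -0.2086  0.0073]
scene punch_tip 0.38 [193.2 251.8] [ 0.5522 -0.0729  0.08  ] [ 0.5351 -0.1006  0.0939]
scene punch_tip 0.18 [201.2 250.8] [ 0.5178 -0.123   0.08  ] [ 0.5628 -0.0494  0.0411]
scene punch_mid 0.6 [247.1 241.8] [ 0.2793 -0.4789  0.174 ] [ 0.4287 -0.2201 -0.0013]
scene punch_mid 0.51 [166.5 249.2] [ 0.5372 -0.0829  0.174 ] [ 0.526  -0.1014  0.1817]
scene guide_bush 0.62 [204.  252.9] [ 0.555  -0.0747  0.043 ] [ 0.5564 -0.0725  0.0418]
scene guide_bush 0.45 [195.4 252.8] [ 0.5906 -0.0167  0.043 ] [0.6392 0.062  0.0028]
scene stand_hole 0.59 [223.5 285. ] [ 0.5451 -0.2605  0.058 ] [ 0.5434 -0.2628  0.0595]
top punch_tip 0.52 [257.  287.7] [ 0.368  -0.2093  0.08  ] [ 0.3662 -0.2149 -0.0002]
top punch_mid 0.67 [232.3 285.7] [ 0.4387 -0.1986  0.174 ] [ 0.4439 -0.2095  0.012 ]
top guide_bush 0.33 [251.  126.8] [0.3924 0.2831 0.043 ] [0.3923 0.2916 0.013 ]
top stand_hole 0.81 [199.  301.6] [ 0.5442 -0.2578  0.058 ] [ 0.5446 -0.2581  0.0551]
6.8 [ 0.5374 -0.0954  0.1803] [ 1.     -0.0014  0.     -0.    ] [-0.0616  0.6006 -3.1557] 0.014428313248902305
```

View pics/crop3.png

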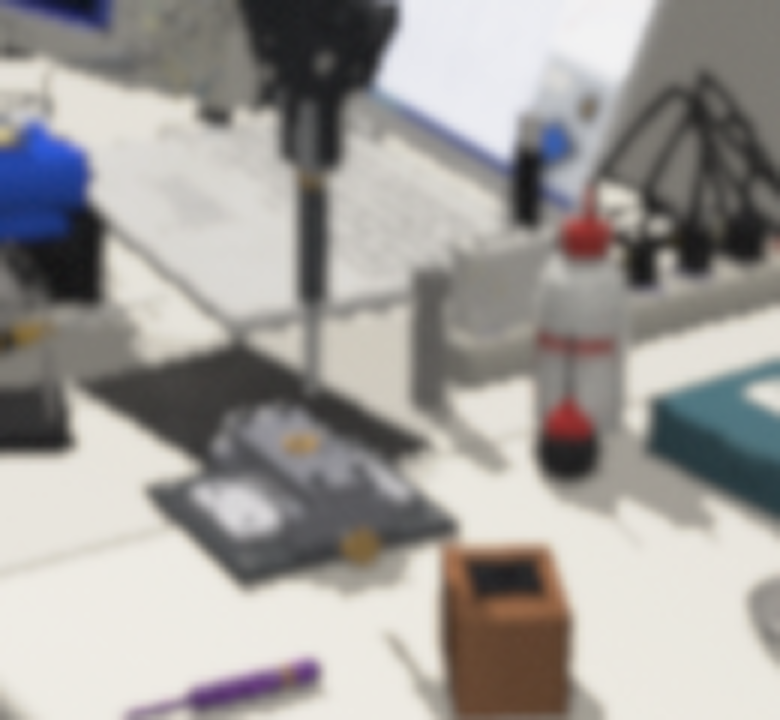

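The crop shows the punch upright in the gripper, its tip at crop (312,393). The bush is at (300,441) and the stand is empty. Next I'll get sub-pixel centres of the brass ring and the cap.

```bash
python3 - <<'E'
from h import *
np.set_printoptions(precision=4,suppress=True)
top=bot.read_camera("top"); sc=bot.read_camera("scene")
def cen(f,box,lo,hi,r0,c0):
    im=cv2.imread("pics/"+f); hsv=cv2.cvtColor(im,cv2.COLOR_BGR2HSV)
    m=cv2.inRange(hsv,lo,hi); k=np.zeros_like(m); a,b,c,d=box; k[a:b,c:d]=m[a:b,c:d]
    n,l,st,ce=cv2.connectedComponentsWithStats(k); i=1+np.argmax(st[1:,4])
    x,y,w,h,_=st[i]
    f=lambda u,o:o+(u+.5)/6-.5
    print(st[i],"bbox centre",f(y+h/2-.5,r0),f(x+w/2-.5,c0)); return f(ce[i][1],r0),f(ce[i][0],c0)
b=cen("crop1.png",(170,240,140,210),(8,90,60),(32,255,255),165,210); print("bush top",b,at_z(top,b,.043))
p=cen("crop1.png",(170,235,555,615),(0,0,130),(180,60,255),165,210); print("cap top",p,at_z(top,p,.150))
b=cen("crop3.png",(415,470,270,330),(8,70,60),(32,255,255),130,200); print("bush scene",b,at_z(sc,b,.043))
t=(130+393.5/6-.5,200+312.5/6-.5); print("tip scene",at_z(sc,t,.087))
E
```

```text
[158 187  36  34 969] bbox centre 198.5 238.83333333333334
bush top (np.float64(198.44418644650844), np.float64(238.78560371517028)) [ 0.5503 -0.0633  0.043 ]
[ 566  183   40   36 1081] bbox centre 198.0 307.1666666666667
cap top (np.float64(197.9931390687635), np.float64(307.10831020659884)) [ 0.5372 -0.2641  0.15  ]
[287 437  28  15 336] bbox centre 203.58333333333331 249.66666666666666
bush scene (np.float64(203.547123015873), np.float64(249.77083333333334)) [ 0.5485 -0.0665  0.043 ]
tip scene [ 0.5354 -0.0989  0.087 ]
```

Request:
{"name": "jog_arm", "arguments": {"deltas": "0.033 -0.08 0 0 -1; 0.033 -0.077 0 0 -1; 0 0 0.06 0 -1; 0 0 0.06 0 -1; 0 0 0.055 0 -1; 0 0 0 0 -1; 0 0 0 0 -1; 0 0 0 0 -1"}}

```text
clock: 7.7
eef_pos: [0.5509, -0.0643, 0.1456]
tcp_rot: [1.0, -0.002, 0.0, 0.0]
force: [-0.5, 0.4, -1.8]
opening: 0.0147
grasp_force: 88.5
```

```bash
python3 - <<'E'
from h import *
np.set_printoptions(precision=4,suppress=True)
fr=[bot.read_camera("scene") for _ in range(4)]; c=fr[0]
c["color"]=np.mean([f["color"] for f in fr],0).astype(np.uint8)
save(c,"crop4.png",(165,225,225,280),10)
s=bot.get_state(); print(s["clock"],s["eef_pos"],s["tcp_rot"],s["force"])
# expected px of bush and of the tip at TCP axis
R=Rotation.from_quat(c["rotation"])
for q in([.5503,-.0633,.043],[*s["eef_pos"][:2],s["eef_pos"][2]-.0933],[*s["eef_pos"][:2],s["eef_pos"][2]-.0433]):
    v=R.inv().apply(np.array(q)-c["origin"]); rc=np.array([c["cy"]+c["fy"]*v[1]/v[2],c["cx"]+c["fx"]*v[0]/v[2]]); print(rc,(rc-[165,225]+.5)*10-.5)
E
```

```text
7.9 [ 0.5509 -0.064   0.1457] [ 1.     -0.0014  0.0004  0.    ] [ 0.5388  0.1167 -2.4244]
[203.0603 249.7337] [385.103  251.8375]
[200.3786 250.0013] [358.2863 254.5131]
[185.7044 249.9318] [211.544  253.8182]
```

View pics/crop4.png

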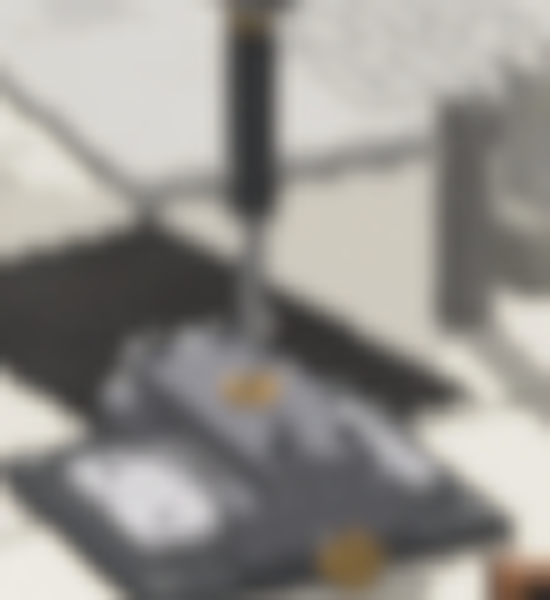

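The crop shows the nose lined up laterally with the bush (sleeve at column 251, bush at 249). I'll go down slowly and watch the force.

Request:
{"name": "jog_arm", "arguments": {"deltas": "0 0 0.02 0 -1; 0 0 0.02 0 -1; 0 0 0.02 0 -1; 0 0 0.01 0 -1; 0 0 0 0 -1"}}

```text
clock: 8.4
eef_pos: [0.5504, -0.0639, 0.1308]
tcp_rot: [1.0, -0.001, -0.0, -0.0]
force: [-0.3, -0.3, -2.1]
opening: 0.0147
grasp_force: 88.5
```

Request:
{"name": "jog_arm", "arguments": {"deltas": "0 0 0.01 0 -1; 0 0 0.01 0 -1; 0 0 0 0 -1"}}

```text
clock: 8.7
eef_pos: [0.5505, -0.0639, 0.127]
tcp_rot: [1.0, -0.001, -0.0, -0.0]
force: [0.1, -0.2, -2.0]
opening: 0.0148
grasp_force: 88.5
```

Request:
{"name": "jog_arm", "arguments": {"deltas": "0 0 0.01 0 -1; 0 0 0.01 0 -1; 0 0 0 0 -1"}}

```text
clock: 9.0
eef_pos: [0.5505, -0.0639, 0.123]
tcp_rot: [1.0, -0.001, -0.0, -0.0]
force: [-0.0, 0.1, -2.9]
opening: 0.0147
grasp_force: 88.5
```

Request:
{"name": "jog_arm", "arguments": {"deltas": "0 0 0.005 0 -1; 0 0 0.005 0 -1; 0 0 0 0 -1"}}

```text
clock: 9.3
eef_pos: [0.5507, -0.0639, 0.1212]
tcp_rot: [1.0, -0.001, -0.0, -0.0]
force: [0.8, 0.0, -3.4]
opening: 0.0146
grasp_force: 88.5
```

Request:
{"name": "jog_arm", "arguments": {"deltas": "0 0 0.005 0 -1; 0 0 0.005 0 -1; 0 0 0 0 -1"}}

```text
clock: 9.6
eef_pos: [0.5506, -0.0639, 0.1192]
tcp_rot: [1.0, -0.001, -0.0, -0.0]
force: [-0.4, 0.0, -2.1]
opening: 0.0148
grasp_force: 88.5
```

Request:
{"name": "jog_arm", "arguments": {"deltas": "0 0 0.005 0 -1; 0 0 0.005 0 -1; 0 0 0 0 -1"}}

```text
clock: 9.9
eef_pos: [0.5506, -0.0639, 0.1172]
tcp_rot: [1.0, -0.001, -0.0, -0.0]
force: [0.2, -0.8, -2.1]
opening: 0.0148
grasp_force: 88.5
```

Request:
{"name": "jog_arm", "arguments": {"deltas": "0 0 0.005 0 -1; 0 0 0.005 0 -1; 0 0 0 0 -1"}}

```text
clock: 10.2
eef_pos: [0.5506, -0.0639, 0.1152]
tcp_rot: [1.0, -0.001, -0.0, -0.0]
force: [1.1, -0.2, -2.1]
opening: 0.0147
grasp_force: 88.5
```

Request:
{"name": "jog_arm", "arguments": {"deltas": "0 0 0.005 0 -1; 0 0 0.005 0 -1; 0 0 0 0 -1"}}

```text
clock: 10.5
eef_pos: [0.5506, -0.0639, 0.1131]
tcp_rot: [1.0, -0.001, -0.0, -0.0]
force: [0.5, -0.4, -1.9]
opening: 0.0146
grasp_force: 88.5
```

Request:
{"name": "jog_arm", "arguments": {"deltas": "0 0 0.005 0 -1; 0 0 0.005 0 -1; 0 0 0 0 -1"}}

```text
clock: 10.8
eef_pos: [0.5506, -0.0639, 0.1111]
tcp_rot: [1.0, -0.001, -0.0, -0.0]
force: [0.1, -0.7, -2.3]
opening: 0.0145
grasp_force: 88.5
```

Request:
{"name": "jog_arm", "arguments": {"deltas": "0 0 0.005 0 -1; 0 0 0.005 0 -1; 0 0 0 0 -1"}}

```text
clock: 11.1
eef_pos: [0.5506, -0.0639, 0.1091]
tcp_rot: [1.0, -0.001, -0.0, -0.0]
force: [0.6, 0.0, -1.6]
opening: 0.0145
grasp_force: 88.5
```

Request:
{"name": "jog_arm", "arguments": {"deltas": "0 0 0.005 0 -1; 0 0 0.005 0 -1; 0 0 0 0 -1"}}

```text
clock: 11.4
eef_pos: [0.5509, -0.0639, 0.1074]
tcp_rot: [1.0, -0.001, 0.0, 0.0]
force: [-0.1, 0.2, -0.2]
opening: 0.0145
grasp_force: 88.6
```

Request:
{"name": "jog_arm", "arguments": {"deltas": "0 0 0.005 0 -1; 0 0 0.005 0 -1; 0 0 0 0 -1"}}

```text
clock: 11.7
eef_pos: [0.5509, -0.064, 0.1054]
tcp_rot: [1.0, -0.001, 0.0, 0.0]
force: [0.2, 0.0, 3.3]
opening: 0.0145
grasp_force: 88.7
```

Request:
{"name": "jog_arm", "arguments": {"deltas": "0 0 0.005 0 -1; 0 0 0.005 0 -1; 0 0 0 0 -1"}}

```text
clock: 12.0
eef_pos: [0.5508, -0.0639, 0.1033]
tcp_rot: [1.0, -0.001, 0.0, 0.0]
force: [-0.3, 0.3, 3.9]
opening: 0.0149
grasp_force: 88.9
```

Request:
{"name": "jog_arm", "arguments": {"deltas": "0 0 0.005 0 -1; 0 0 0.005 0 -1; 0 0 0 0 -1"}}

```text
clock: 12.3
eef_pos: [0.5508, -0.064, 0.1013]
tcp_rot: [1.0, -0.001, 0.0, 0.0]
force: [0.5, 0.2, 5.5]
opening: 0.0145
grasp_force: 89.1
```

Request:
{"name": "jog_arm", "arguments": {"deltas": "0 0 0.004 0 -1; 0 0 0.004 0 -1; 0 0 0 0 -1"}}

```text
clock: 12.6
eef_pos: [0.5513, -0.064, 0.1002]
tcp_rot: [1.0, -0.001, 0.001, 0.0]
force: [-1.0, -1.1, 9.1]
opening: 0.0145
grasp_force: 89.7
```

Request:
{"name": "jog_arm", "arguments": {"deltas": "0 0 0.003 0 -1; 0 0 0 0 -1"}}

```text
clock: 12.8
eef_pos: [0.5514, -0.064, 0.0998]
tcp_rot: [1.0, -0.001, 0.001, 0.0]
force: [0.1, -0.1, 11.9]
opening: 0.015
grasp_force: 89.8
```

Request:
{"name": "jog_arm", "arguments": {"deltas": "0 0 0.003 0 -1; 0 0 0 0 -1"}}

```text
clock: 13.0
eef_pos: [0.5516, -0.064, 0.0994]
tcp_rot: [1.0, -0.001, 0.001, 0.0]
force: [-0.8, -0.3, 13.3]
opening: 0.0149
grasp_force: 90.0
```

Request:
{"name": "jog_arm", "arguments": {"deltas": "0 0 0.003 0 -1; 0 0 0 0 -1"}}

```text
clock: 13.2
eef_pos: [0.5517, -0.064, 0.0989]
tcp_rot: [1.0, -0.001, 0.001, 0.0]
force: [-1.1, 0.0, 13.6]
opening: 0.0144
grasp_force: 90.1
```

Request:
{"name": "jog_arm", "arguments": {"deltas": "0 0 0.002 0 -1; 0 0 0 0 -1"}}

```text
clock: 13.4
eef_pos: [0.5517, -0.064, 0.0985]
tcp_rot: [1.0, -0.001, 0.001, 0.0]
force: [-0.9, -0.1, 13.3]
opening: 0.0147
grasp_force: 90.1
```

Request:
{"name": "jog_arm", "arguments": {"deltas": "0 0 0.002 0 -1; 0 0 0 0 -1"}}

```text
clock: 13.6
eef_pos: [0.5516, -0.064, 0.098]
tcp_rot: [1.0, -0.001, 0.001, 0.0]
force: [-1.3, -0.0, 11.7]
opening: 0.0148
grasp_force: 90.1
```

Request:
{"name": "jog_arm", "arguments": {"deltas": "0 0 0.002 0 -1; 0 0 0 0 -1"}}

```text
clock: 13.8
eef_pos: [0.5512, -0.064, 0.0973]
tcp_rot: [1.0, -0.001, 0.001, 0.0]
force: [-0.1, 0.1, 8.8]
opening: 0.0144
grasp_force: 89.9
```

Request:
{"name": "jog_arm", "arguments": {"deltas": "0 0 0.003 0 -1; 0 0 0 0 -1"}}

```text
clock: 14.0
eef_pos: [0.5505, -0.0639, 0.0959]
tcp_rot: [1.0, -0.001, -0.0, 0.0]
force: [0.0, -0.5, 1.0]
opening: 0.0146
grasp_force: 89.2
```

The force fell from about 16 N to about 3 N, so the spring has tripped. Now I'll lift straight out.

Request:
{"name": "jog_arm", "arguments": {"deltas": "0 0 -0.04 0 -1; 0 0 -0.08 0 -1; 0 0 -0.1 0 -1; 0 0 -0.1 0 -1; 0 0 -0.1 0 -1; 0 0 0 0 -1; 0 0 0 0 -1"}}

```text
clock: 14.7
eef_pos: [0.5503, -0.0639, 0.1797]
tcp_rot: [1.0, -0.001, -0.0, -0.0]
force: [-0.5, 0.7, -2.9]
opening: 0.0147
grasp_force: 88.9
```

Request:
{"name": "jog_arm", "arguments": {"deltas": "-0.016 0.2 0 0 -1; -0.016 0.2 0 0 -1; -0.016 0.2 0 0 -1; -0.016 0.2 0 0 -1; 0 0.2 0 0 -1; 0 0 0 0 -1; 0 0 0 0 -1; 0 0 0 0 -1"}}

```text
clock: 15.5
eef_pos: [0.537, -0.2624, 0.1789]
tcp_rot: [1.0, -0.001, -0.001, -0.001]
force: [0.2, 0.4, -2.1]
opening: 0.0142
grasp_force: 88.9
```

Request:
{"name": "jog_arm", "arguments": {"deltas": "0.003 0.016 0 0 -1; 0 0 0.08 0 -1; 0 0 0.04 0 -1; 0 0 0.04 0 -1; 0 0 0 0 -1"}}

```text
clock: 16.0
eef_pos: [0.5375, -0.2664, 0.147]
tcp_rot: [1.0, -0.001, -0.001, -0.0]
force: [-0.2, -0.0, -2.5]
opening: 0.0147
grasp_force: 89.0
```

Request:
{"name": "jog_arm", "arguments": {"deltas": "0.001 -0.003 0.05 0 -1; 0 0 0.05 0 -1; 0 0 0.05 0 -1; 0 0 0.04 0 -1; 0 0 0 0 -1"}}

```text
clock: 16.5
eef_pos: [0.5373, -0.2661, 0.1086]
tcp_rot: [1.0, -0.001, -0.001, -0.0]
force: [-0.1, -0.1, -1.8]
opening: 0.0147
grasp_force: 89.0
```

Request:
{"name": "jog_arm", "arguments": {"deltas": "0 0 0.02 0 -1; 0 0 0.01 0 -1; 0 0 0 0 -1"}}

```text
clock: 16.8
eef_pos: [0.5381, -0.2665, 0.104]
tcp_rot: [1.0, -0.001, -0.0, -0.0]
force: [0.5, -0.6, -2.6]
opening: 0.0148
grasp_force: 89.0
```

Request:
{"name": "jog_arm", "arguments": {"deltas": "0 0 0.005 0 -1; 0 0 0 0 -1"}}

```text
clock: 17.0
eef_pos: [0.5382, -0.2665, 0.1032]
tcp_rot: [1.0, -0.001, 0.0, 0.0]
force: [0.0, 0.3, -2.4]
opening: 0.0144
grasp_force: 89.0
```

Request:
{"name": "jog_arm", "arguments": {"deltas": "0 0 0.005 0 -1; 0 0 0 0 -1"}}

```text
clock: 17.2
eef_pos: [0.5382, -0.2665, 0.1021]
tcp_rot: [1.0, -0.001, 0.0, -0.0]
force: [0.3, 0.3, -1.8]
opening: 0.0148
grasp_force: 89.0
```

Request:
{"name": "jog_arm", "arguments": {"deltas": "0 0 0.005 0 -1; 0 0 0 0 -1"}}

```text
clock: 17.4
eef_pos: [0.5385, -0.2666, 0.1016]
tcp_rot: [1.0, -0.001, 0.0, 0.0]
force: [-1.2, 1.1, 2.3]
opening: 0.0145
grasp_force: 89.6
```

The punch is seated. Release it and retreat upwards.

Request:
{"name": "jog_arm", "arguments": {"deltas": "0 0 0 0 -0.4; 0 0 0 0 -0.2; 0 0 0 0 0.2; 0 0 0 0 1; 0 0 0 0 1; 0 0 0 0 1; 0 0 0 0 1; 0 0 0 0 1", "force": 25}}

```text
clock: 18.2
eef_pos: [0.5381, -0.2665, 0.1011]
tcp_rot: [1.0, -0.001, -0.0, -0.0]
force: [0.3, -0.4, 0.5]
opening: 0.0855
grasp_force: 0.0
```

Request:
{"name": "jog_arm", "arguments": {"deltas": "0 0 -0.05 0 1; 0 0 -0.15 0 1; 0 0 -0.2 0 1; 0 0 -0.2 0 1; 0 0 -0.1 0 1; 0 0 0 0 1; 0 0 0 0 1"}}

```text
clock: 18.9
eef_pos: [0.5382, -0.2665, 0.2417]
tcp_rot: [1.0, -0.001, 0.0, 0.0]
force: [0.5, -0.3, -0.4]
opening: 0.0858
grasp_force: 0.0
```

```bash
python3 - <<'E'
from h import *
np.set_printoptions(precision=4,suppress=True)
c=bot.read_camera("scene"); save(c,"crop5.png",(130,300,200,350),4)
for t,z in(("punch_mid",.104),("stand_hole",.058)):
    for d in bot.pinpoint(t,"scene"): print(t,round(d["p"],2),np.round(d["location"],1), at_z(c,d["location"],z))
s=bot.get_state(); print(s["clock"],s["eef_pos"],s["force"],s["opening"])
E
```

```text
punch_mid 0.58 [211. 284.] [ 0.5325 -0.2711  0.104 ]
punch_mid 0.52 [243.3 240.3] [ 0.3448 -0.3588  0.104 ]
stand_hole 0.82 [222.6 283.9] [ 0.5457 -0.2544  0.058 ]
19.05 [ 0.5375 -0.2662  0.2401] [ 0.397   0.2382 -0.5614] 0.08521237396316418
```

View pics/crop5.png

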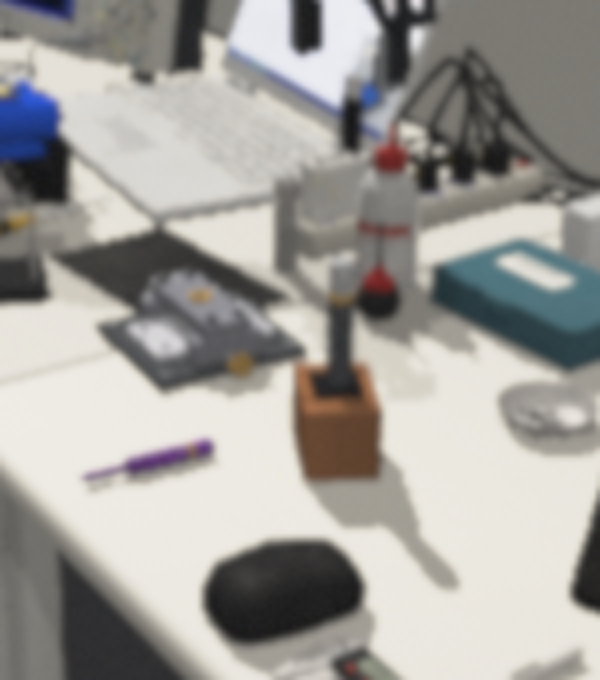

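The crop shows the punch upright and fully seated in its stand at (340,330). The gripper is clear above it and nothing else has been disturbed.

```bash
python3 -c "
from workcell import bot
print(bot.sign_off())"
```

```text
the job is handed in; nothing more can be done
None
```

I tripped the punch on the workpiece through the guide bush (about 16 N at most by the wrist sensor, dropping to about 3 N at the snap), stood it back upright in its stand, released it and handed the job in at about 19 s; the hand-in returned no verdict.

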